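# Close the splined cap of the ceramic pot

## Task

Close the white ceramic pot: its cap is sitting too high because the teeth underneath do not line up. Turn the cap by its black bar until the hidden teeth mesh and it sinks a little, then push it straight down past the catch until it is fully home, with its disc flush with the pot's rim, and let go. Feel for it rather than forcing it, and leave the clipper, the tray and the guard combs where they are.

Things in the scene. Friction and masses are not known exactly. Their poses are not given: they have to be found in the camera images.
- pot: White ceramic pot fixed upright on the crate, cannot turn: 102 mm across, 97 mm high, 6 mm wall. Origin at the centre of its underside, z up. Fixed in its mouth 17 mm below the rim, hidden by the cap, is a steel collar with six inward teeth 60 degrees apart, at an unknown angle unrelated to the pot's yaw, new each time. Under the collar are three sprung catches.
- pot_rim (a point): Centre of the pot's mouth at the height of its rim, 97 mm above the pot's underside, 187 mm above the work surface.
- cap: Loose cap, about 0.25 kg: aluminium disc 82 mm across, 17 mm thick, with a black bar handle centred on top, 130 mm long (cap's x), 16 mm wide (y), 20 mm high; its ends overhang the pot. The bar's underside is 5 mm, its top 25 mm above the disc's top. Origin at the centre of the disc's underside, z up: 96 mm above the pot's underside at the start, 80 mm when home (disc top flush with rim).
- cap_bar (a point): Centre of the top face of the cap's black bar, 42 mm above the cap's origin. Once the teeth are meshed, a straight push down here of roughly 5 to 20 N takes the stem past the catches with a snap, over 11 mm, until the disc stops hard, home; the catches then keep it there.
- cap_teeth (a point): On the cap's axis at the lower end of its six outward teeth (60 degrees apart), 16 mm below the cap's origin. A 49 mm stem keeps the cap centred. At the start the teeth rest on the collar's teeth and the cap turns freely (under 2 N at its bar end). Every 60 degrees of turning, with about 4 degrees of play either side, they mesh: the cap sinks 5 mm by its weight and stops turning.
- crate: Closed cedar crate used as a bench, fixed: 340 x 560 mm, 90 mm high. Origin at the centre of its underside.
- clipper: Bystander: chrome hair clipper lying on the crate, 176 mm long (x) with the blade at +x, 46 mm wide, 36 mm high. Origin at its underside.
- tray: Bystander: empty oval steel tray on the crate, 176 x 106 mm, 13 mm high, long along its x. Origin at the centre of its underside.
- comb1: Bystander: lowest of four black guard combs stacked on the crate, each 60 x 46 x 12 mm. Origin at the centre of its underside.
- comb2: Second guard comb of the stack, origin at the centre of its underside.
- comb3: Third guard comb of the stack, origin at the centre of its underside.
- comb4: Top guard comb of the stack, origin at the centre of its underside; the stack is 48 mm high.
- cactus: Cactus in a terracotta pot standing on the table beside the crate, fixed: 128 mm across, 260 mm high with a side arm reaching 81 mm from its axis. Origin at the centre of its underside.
There are look-alikes about, which are no part of the job. Leave any green look-alike of the cap alone.

How it is judged:
By the outcome, as a careful person would: the job done as asked, in the order asked, and still so for the second after the job is handed in, with the robot touching nothing.
It also fails if it takes over 40 s, if anything falls off the work surface, if the arm or the gripper's body presses on something with over 40 N, if the wrist force passes 120 N, or if a joint passes its speed limit or range.

## Robot

A 6-joint arm with a two-finger parallel gripper is mounted at the origin on the work surface. World frame = base frame: x ahead of the robot, y to its left, z up, the work surface at z = 0. Lengths are in m, angles in degrees, forces in N, time in s.
With the tool pointing down it reaches from about 0.325 to 0.85 m from the base axis. Payload 15.5 kg.
Tool frame: the origin (TCP) lies between the finger pads; the fingertips stand 11 mm ahead of it and the grasp point (between the pads) lies 8 mm behind it; z points along the fingers, y is the line along which they close (so a half turn about z gives the same grasp; the last joint's range is limited). The gripper opens to 91 mm and grips with 3 to 60 N. Pads are 32 mm wide; open, the fingers measure 118 mm over their backs; the gripper's body (76 mm by 178 mm) begins 60 mm behind the grasp point.
Start: joints at [-77.894, 28.281, 77.091, -0, 74.628, -5.472], TCP at [0.189, -0.596, 0.225] pointing down, gripper open.
Joint ranges: [-166.48, 166.48], [-47.26, 123.95], [12.59, 153.08], [-70.14, 250.14], [6.76, 159.57], [-176.63, 176.63]. Speed limits (degrees/s): [108.29, 108.29, 147.25, 172.46, 172.46, 172.46].

## Interface

Orientations are given as [roll, pitch, yaw] about the fixed x, y, z axes, in that order (R = Rz(yaw) Ry(pitch) Rx(roll)).
In Python, from bench import sense, snapshot, job_done gives the robot as it stands.
- The arm moves only by the tool drive_tool, never from a script. Its argument "deltas" is a list of rows, each an object with "linear": the shift along the tool's x, y, z scaled (see below), a list of three; "rotation": the turn, a rotation vector about the tool's x, y, z scaled (see below), a list of three. A call has exactly 10 rows; each row is the pose to reach, as a shift and turn from the pose commanded when the call began, along the tool's axes at that moment, turning the shorter way round; what a row does not reach only later rows make up. The controller multiplies each number of a shift by 120 mm and each number of a turn by pi rad. A row lasts 1/8 s, in which the tool goes at most 62.5 mm and 10.7 degrees, less where a joint would pass 70% of its speed; a pose out of reach is approached as far as the arm can. A call with a number of a shift or a turn outside -1 to 1 is refused whole. A call with a gripper value outside its range is refused whole. "fingers" is the gripper command: -1 is shut, 1 is fully open, values between are in proportion, set as the call begins (left out, the last holds). The fingers move at their own pace and stop on an object; "squeeze" is the grip in N (left out, the last holds). Time passes only in rows, so rows that repeat a pose let the fingers close, or fill a call up. It gives the time, the measured TCP pose, the force, the opening and the grip force at its end, in the units of the state.
- sense(): the state, without advancing time (a new reading comes with each control period).
- snapshot(name): name is "scene" or "top" or "wrist"; returns a dict with "color" (420x560x3 uint8, red, green, blue), "fovy" (degrees; the focal length in pixels is half the picture's height over the tangent of half this angle, whatever the lens; pixels are square), "cx", "cy" (the principal point, pixels), "cam_to_world" (4x4, takes a point from camera to world coordinates). Camera axes: x right, y up, looking along -z (the intrinsics and any distortion apply to the point x, -y, -z); pixel columns grow to the right and rows downward; lengths in m; the calibration is good to about 2 mm. A picture is of the moment at which its call begins. There is no depth.
- job_done(): hands the job in; it is judged then, once.
The state is a dict: "t": time; "q": joint angles; "joint_vel": joint speeds; "joint_efforts": joint torques, N m; "tcp_pos": TCP position; "ee_rot": TCP orientation; "contact_force": force on the tool from outside, world axes, zero at the start; "ft_torque": the same for the moment, N m; "opening": finger opening in m; "grip_force": force on a finger pad.
Only numpy, scipy, OpenCV 4.12 (cv2) and the standard library are available. Lean on these libraries where they do the work, as an engineer would, in place of code of your own. Each camera call takes 0.05 s, during which the arm holds its last target. There are 200 camera calls.

## Working session

There is one attempt and no reset: what is moved stays moved. The work goes in short steps, Python scripts to look and compute and a tool call to move; the robot and the scene stay as the last step left them, time stands still between calls to the robot, and variables do not carry over. Pictures are saved under pics/ and viewed, at most 10 in all, crops included, and the job is handed in when it is done.

Besides the shell and the picture viewer there is one more tool, called after "Request:" by a JSON object that holds its "op" and its "data", one argument or row to a line. drive_tool: Moves the arm, as the interface text tells. Its arguments: {"type":"object","properties":{"deltas":{"type":"array","items":{"type":"object","properties":{"linear":{"type":"array","items":{"type":"number","minimum":-1,"maximum":1}},"rotation":{"type":"array","items":{"type":"number","minimum":-1,"maximum":1}}}}},"fingers":{"type":"number"},"squeeze":{"type":"number"}},"required":["deltas"]}

```bash
mkdir -p pics
python3 - <<'E'
from bench import sense,snapshot
import cv2,numpy as np,pickle
print(sense())
S={}
for n in("scene","top"):
    s=snapshot(n);S[n]=s;cv2.imwrite(f"pics/{n}0.png",s["color"][:,:,::-1])
    print(n,{k:v for k,v in s.items() if k!="color"})
pickle.dump(S,open("s0.pkl","wb"))
E
```

```text
{'t': 0.0, 'q': array([-7.78925154e+01,  2.83149564e+01,  7.71274458e+01,  1.00605404e-03,
        7.46254194e+01, -5.47394714e+00]), 'joint_vel': array([ 0.08772475, -0.02376232,  0.05586123, -0.03552401,  0.01510024,
       -0.04507864]), 'joint_efforts': array([-5.53938644e-04, -8.78825068e+01, -3.81864274e+01,  7.04322383e-02,
        5.25442930e-02, -6.64436220e-05]), 'tcp_pos': array([ 0.18869973, -0.59546456,  0.22433559]), 'ee_rot': array([-1.79932580e+02, -7.43503277e-03,  1.75811600e+01]), 'contact_force': array([-0.66375684, -0.05789714,  0.24602192]), 'ft_torque': array([-0.00257568,  0.00231829,  0.00319791]), 'grip_force': 0.0, 'opening': 0.09074756076216338}
scene {'fovy': 48.25081535354642, 'cx': 273.3194737770909, 'cy': 210.21817116890176, 'cam_to_world': array([[-0.52525092, -0.47557806,  0.7056465 ,  1.28775013],
       [ 0.85091305, -0.28609048,  0.44056692,  0.57640917],
       [-0.00764521,  0.831852  ,  0.55494487,  0.77424902],
       [ 0.        ,  0.        ,  0.        ,  1.        ]])}
top {'fovy': 57.82558134363669, 'cx': 277.8517158957183, 'cy': 202.05466573995156, 'cam_to_world': array([[-0.00587225,  0.99502178, -0.09948452,  0.41577239],
       [-0.99997884, -0.00612161, -0.00220148,  0.09019828],
       [-0.00279953,  0.09946949,  0.99503667,  1.02219294],
       [ 0.        ,  0.        ,  0.        ,  1.        ]])}
```

View pics/scene0.png

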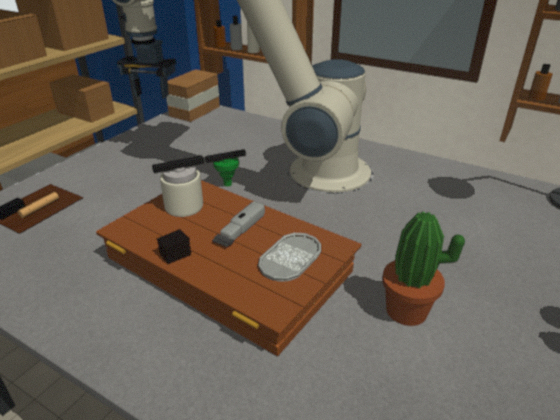

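View pics/top0.png

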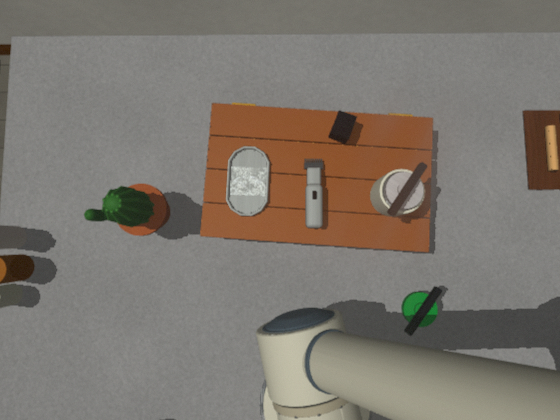

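Scene: the white pot with its raised aluminium cap and black bar is at scene (182,180) and top (403,190). The green look-alike is at top (421,308) and scene (227,168), standing on the table. The clipper is at top (314,195), the combs at (343,127), the tray at (248,182) and the cactus at (135,208).

```bash
cat > h.py <<'E'
import numpy as np,cv2
def ray(s,u,v):
    f=210/np.tan(np.radians(s["fovy"]/2));M=s["cam_to_world"]
    d=M[:3,:3]@np.array([(u-s["cx"])/f,-(v-s["cy"])/f,-1]);return M[:3,3],d
def onz(s,u,v,z):
    o,d=ray(s,u,v);return o+d*(z-o[2])/d[2]
def two(s1,p1,s2,p2):
    o1,d1=ray(s1,*p1);o2,d2=ray(s2,*p2)
    t=np.linalg.lstsq(np.c_[d1,-d2],o2-o1,rcond=None)[0]
    a,b=o1+t[0]*d1,o2+t[1]*d2;return (a+b)/2,np.linalg.norm(a-b)
def bar(s,box,thr=60):
    x0,y0,x1,y1=box;g=s["color"][y0:y1,x0:x1].max(2)
    n,l,st,c=cv2.connectedComponentsWithStats((g<thr).astype(np.uint8))
    k=1+st[1:,4].argmax();pts=np.argwhere(l==k)[:,::-1].astype(np.float32)
    r=cv2.minAreaRect(pts);b=cv2.boxPoints(r)+[x0,y0]
    b=b[np.argsort(b[:,1])];return b[:2].mean(0),b[2:].mean(0),r[1],st[k,4]
E
python3 - <<'E'
import pickle,cv2,numpy as np
from h import *
S=pickle.load(open("s0.pkl","rb"))
t=S["top"];sc=S["scene"]
a,b,wh,n=bar(t,(375,150,440,225));print(a,b,wh,n)
A,B=onz(t,*a,.224),onz(t,*b,.224);print(A,B,(A+B)/2,np.linalg.norm(A-B),np.degrees(np.arctan2(*(A-B)[1::-1])))
a2,b2,wh,n=bar(sc,(148,145,205,178));print("scene",a2,b2,wh,n)
cv2.imwrite("pics/crop.png",np.hstack([cv2.resize(t["color"][140:240,360:460,::-1],(400,400),interpolation=2),cv2.resize(sc["color"][130:230,145:245,::-1],(400,400),interpolation=2)]))
E
```

```text
Traceback (most recent call last):
  File "h.py", line 14, in bar
    k=1+st[1:,4].argmax();pts=np.argwhere(l==k)[:,::-1].astype(np.float32)
        ~~~~~~~~~~~~~~~^^
ValueError: attempt to get argmax of an empty sequence
```

Run:
```python
import pickle,cv2,numpy as np
from h import *
S=pickle.load(open("s0.pkl","rb"))
t=S["top"];sc=S["scene"]
cv2.imwrite("pics/crop.png",np.hstack([cv2.resize(t["color"][140:240,360:460,::-1],(400,400),interpolation=2),cv2.resize(sc["color"][130:230,145:245,::-1],(400,400),interpolation=2)]))
print(t["color"][190:193,398:416:2].tolist()[0])
for thr in(75,85,95):
  try:
    a,b,wh,n=bar(t,(375,150,440,225),thr);print(thr,a,b,wh,n)
    A,B=onz(t,*a,.224),onz(t,*b,.224);print(A,B,(A+B)/2,np.linalg.norm(A-B),np.degrees(np.arctan2(*(A-B)[1::-1])))
    print("scene",bar(sc,(148,145,205,178),thr))
  except Exception as e: print(e)
```

```text
[[146, 139, 133], [133, 125, 120], [72, 57, 49], [76, 60, 56], [75, 59, 52], [71, 57, 50], [70, 55, 50], [100, 91, 85], [106, 98, 94]]
75 [423.5933094  164.05130053] [389.93606377 213.95687675] (7.635175704956055, 60.194488525390625) 341
[ 0.57496998 -0.21875935  0.224     ] [ 0.46899074 -0.14342757  0.224     ] [ 0.52198036 -0.18109346  0.224     ] 0.13002490169821684 -35.40583757024734
scene (array([176., 145.]), array([176., 172.]), (27.0, 56.0), np.int32(1031))
85 [423.80768967 163.53845787] [389.80768967 214.53846359] (8.59785270690918, 61.294376373291016) 497
[ 0.57607514 -0.21926399  0.224     ] [ 0.46776835 -0.14311501  0.224     ] [ 0.52192175 -0.1811895   0.224     ] 0.13239724441524092 -35.11051509928876
scene (array([176., 145.]), array([176., 172.]), (27.0, 56.0), np.int32(1068))
95 [419.70161724 158.60962749] [409.70638561 222.57913208] (48.44346618652344, 64.74566650390625) 1281
[ 0.58679691 -0.21098945  0.224     ] [ 0.45063368 -0.18420311  0.224     ] [ 0.51871529 -0.19759628  0.224     ] 0.1387729516272541 -11.129242396397547
scene (array([176., 145.]), array([176., 173.]), (28.0, 56.0), np.int32(1107))
```

View pics/crop.png

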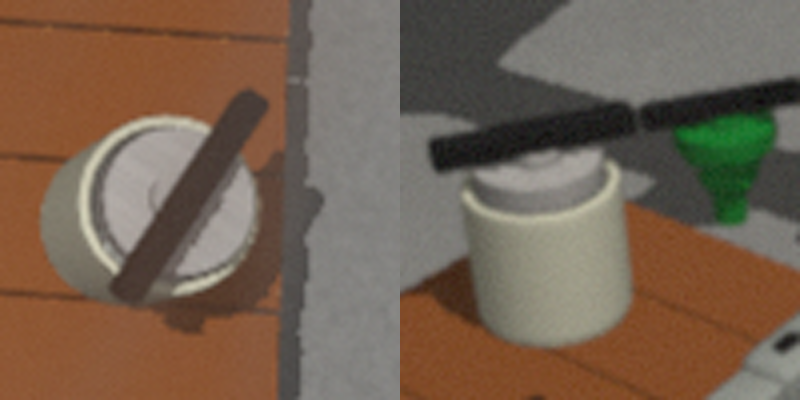

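The crop confirms it: the bar over the white pot (top (390,214) to (424,164)) is the cap's, while the green one to the right stands on the table and is left alone. The bar measures 130 mm long at z=0.224, centred at (0.522,-0.181) with yaw -35°, which fits. I'm moving now.

Request:
{"op": "drive_tool", "data": {
  "deltas": [
    {"linear": [0.12,-0.08,-0.2],"rotation": [0,0,0]},
    {"linear": [0.25,-0.17,-0.4],"rotation": [0,0,0]},
    {"linear": [0.4,-0.27,-0.6],"rotation": [0,0,0]},
    {"linear": [0.55,-0.37,-0.62],"rotation": [0,0,0]},
    {"linear": [0.7,-0.47,-0.62],"rotation": [0,0,0]},
    {"linear": [0.8,-0.53,-0.62],"rotation": [0,0,0]},
    {"linear": [0.88,-0.59,-0.62],"rotation": [0,0,0]},
    {"linear": [0.92,-0.61,-0.62],"rotation": [0,0,0]},
    {"linear": [0.96,-0.64,-0.62],"rotation": [0,0,0]},
    {"linear": [1,-0.67,-0.62],"rotation": [0,0,0]}
  ],
  "fingers": 1
}}

```text
t: 1.35
tcp_pos: [0.2789, -0.4829, 0.2992]
ee_rot: [180.0, 0.0, 17.6]
contact_force: [0.0, 0.3, 0.5]
opening: 0.0915
grip_force: 0.0
```

Request:
{"op": "drive_tool", "data": {
  "deltas": [
    {"linear": [0.1,-0.07,0],"rotation": [0,0,0]},
    {"linear": [0.2,-0.13,0],"rotation": [0,0,0]},
    {"linear": [0.3,-0.2,0],"rotation": [0,0,0]},
    {"linear": [0.4,-0.27,0],"rotation": [0,0,0]},
    {"linear": [0.5,-0.33,0],"rotation": [0,0,0]},
    {"linear": [0.6,-0.4,0],"rotation": [0,0,0]},
    {"linear": [0.7,-0.47,0],"rotation": [0,0,0]},
    {"linear": [0.8,-0.53,0],"rotation": [0,0,0]},
    {"linear": [0.9,-0.6,0],"rotation": [0,0,0]},
    {"linear": [1,-0.67,0],"rotation": [0,0,0]}
  ]
}}

```text
t: 2.6
tcp_pos: [0.3696, -0.3692, 0.2993]
ee_rot: [-180.0, -0.0, 17.6]
contact_force: [-0.0, -0.1, -1.1]
opening: 0.0913
grip_force: 0.0
```

Request:
{"op": "drive_tool", "data": {
  "deltas": [
    {"linear": [0.1,-0.07,0],"rotation": [0,0,0]},
    {"linear": [0.2,-0.13,0],"rotation": [0,0,0]},
    {"linear": [0.3,-0.2,0],"rotation": [0,0,0]},
    {"linear": [0.4,-0.27,0],"rotation": [0,0,0]},
    {"linear": [0.5,-0.33,0],"rotation": [0,0,0]},
    {"linear": [0.6,-0.4,0],"rotation": [0,0,0]},
    {"linear": [0.7,-0.47,0],"rotation": [0,0,0]},
    {"linear": [0.8,-0.53,0],"rotation": [0,0,0]},
    {"linear": [0.9,-0.6,0],"rotation": [0,0,0]},
    {"linear": [1,-0.67,0],"rotation": [0,0,0]}
  ]
}}

```text
t: 3.85
tcp_pos: [0.4597, -0.2564, 0.2993]
ee_rot: [-180.0, 0.0, 17.6]
contact_force: [0.8, -0.1, -1.0]
opening: 0.0915
grip_force: 0.0
```

Request:
{"op": "drive_tool", "data": {
  "deltas": [
    {"linear": [0.1,-0.07,0],"rotation": [0,0,0.03]},
    {"linear": [0.2,-0.13,0],"rotation": [0,0,0.06]},
    {"linear": [0.3,-0.2,0],"rotation": [0,0,0.1]},
    {"linear": [0.4,-0.27,0],"rotation": [0,0,0.14]},
    {"linear": [0.5,-0.33,0],"rotation": [0,0,0.18]},
    {"linear": [0.6,-0.4,0],"rotation": [0,0,0.22]},
    {"linear": [0.65,-0.43,0],"rotation": [0,0,0.26]},
    {"linear": [0.69,-0.455,0],"rotation": [0,0,0.294]},
    {"linear": [0.69,-0.455,0],"rotation": [0,0,0.294]},
    {"linear": [0.69,-0.455,0],"rotation": [0,0,0.294]}
  ]
}}

```text
t: 5.1
tcp_pos: [0.5215, -0.18, 0.2993]
ee_rot: [180.0, 0.0, -35.2]
contact_force: [0.6, -0.1, -0.3]
opening: 0.0911
grip_force: 0.0
```

Run:
```python
from bench import sense,snapshot
import cv2,pickle
from h import *
w=snapshot("wrist");cv2.imwrite("pics/w1.png",w["color"][:,:,::-1]);pickle.dump(w,open("w1.pkl","wb"))
s=sense();print(s["t"],s["tcp_pos"],s["ee_rot"],s["q"],s["contact_force"],s["ft_torque"])
print(w["cam_to_world"],w["cx"],w["cy"],w["fovy"])
S=pickle.load(open("s0.pkl","rb"))
print(two(S["top"],(406.8,189),S["scene"],(178.6,163.8)))
```

```text
5.15 [ 0.52148796 -0.18011238  0.29927977] [ 1.79994346e+02  4.88465181e-03 -3.52254840e+01] [-2.52526056e+01  1.85380028e+01  8.12434609e+01 -4.79231286e-03
  8.02243264e+01  9.99736921e+01] [-0.04058421 -0.27170968 -0.36080844] [ 0.05096648 -0.05026951  0.02142174]
[[-0.57665807  0.78176229  0.237304    0.5888067 ]
 [-0.81698442 -0.55130219 -0.16912227 -0.22751959]
 [-0.0013872  -0.29139939  0.95660047  0.45907066]
 [ 0.          0.          0.          1.        ]] 279.19480206287307 213.25412933882876 69.81618519014467
(array([ 0.52228704, -0.18290775,  0.2165939 ]), np.float64(0.0011935122215828687))
```

View pics/w1.png

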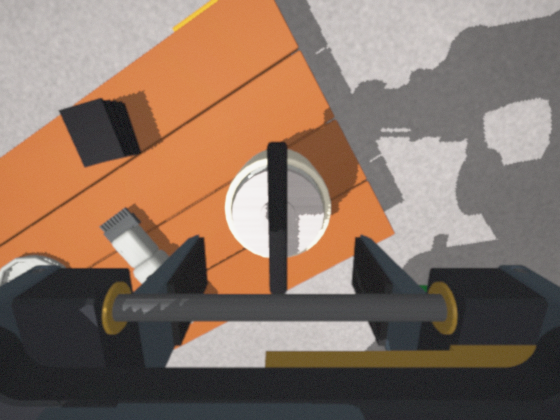

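The wrist view shows the bar from (277,143) to (278,293), upright between the open fingers. I'll check it by ray cast.

Run:
```python
import pickle
from h import *
w=pickle.load(open("w1.pkl","rb"))
a,b,wh,n=bar(w,(255,130,300,292),50);print(a,b,wh,n)
for z in(.228,):
  A,B=onz(w,*a,z),onz(w,*b,z);d=A-B;print(A,B,(A+B)/2,np.linalg.norm(d),np.degrees(np.arctan2(d[1],d[0])))
```

```text
[277. 143.] [277. 291.] (148.0, 18.0) 1678
[ 0.57739654 -0.21706033  0.228     ] [ 0.47473729 -0.14427223  0.228     ] [ 0.52606692 -0.18066628  0.228     ] 0.125845261557232 -35.33763788849675
```

Request:
{"op": "drive_tool", "data": {
  "deltas": [
    {"linear": [0.015,-0.005,0.1],"rotation": [0,0,0]},
    {"linear": [0.015,-0.005,0.22],"rotation": [0,0,0]},
    {"linear": [0.015,-0.005,0.34],"rotation": [0,0,0]},
    {"linear": [0.015,-0.005,0.45],"rotation": [0,0,0]},
    {"linear": [0.015,-0.005,0.53],"rotation": [0,0,0]},
    {"linear": [0.015,-0.005,0.59],"rotation": [0,0,0]},
    {"linear": [0.015,-0.005,0.63],"rotation": [0,0,0]},
    {"linear": [0.015,-0.005,0.66],"rotation": [0,0,0]},
    {"linear": [0.015,-0.005,0.667],"rotation": [0,0,0]},
    {"linear": [0.015,-0.005,0.667],"rotation": [0,0,0]}
  ]
}}

```text
t: 6.4
tcp_pos: [0.5235, -0.1807, 0.2194]
ee_rot: [-180.0, -0.0, -35.3]
contact_force: [0.1, 0.3, 0.6]
opening: 0.0913
grip_force: 0.0
```

Request:
{"op": "drive_tool", "data": {
  "deltas": [
    {"linear": [0,0,0]},
    {"linear": [0,0,0]},
    {"linear": [0,0,0]},
    {"linear": [0,0,0]},
    {"linear": [0,0,0]},
    {"linear": [0,0,0]},
    {"linear": [0,0,0]},
    {"linear": [0,0,0]},
    {"linear": [0,0,0]},
    {"linear": [0,0,0]}
  ],
  "fingers": -0.6,
  "squeeze": 5
}}

```text
$.deltas[0]: bad value
```

Run:
```python
from bench import sense,snapshot
import cv2
w=snapshot("wrist");cv2.imwrite("pics/w2.png",w["color"][:,:,::-1])
s=sense();print(s["t"],s["tcp_pos"],s["contact_force"],s["ft_torque"],s["opening"],s["grip_force"])
```

```text
6.45 [ 0.52345142 -0.18068928  0.21945788] [0.7176178  0.06165317 0.19796935] [ 0.10298766 -0.0418634  -0.01798037] 0.09129673591708792 0.0
```

View pics/w2.png

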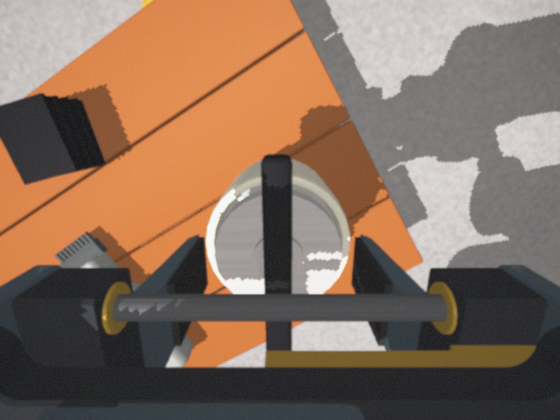

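The bar (column 277) sits midway between the fingers (205 and 355). The closing call was refused because the rotation field is required, so I'm repeating it with that field.

Request:
{"op": "drive_tool", "data": {
  "deltas": [
    {"linear": [0,0,0],"rotation": [0,0,0]},
    {"linear": [0,0,0],"rotation": [0,0,0]},
    {"linear": [0,0,0],"rotation": [0,0,0]},
    {"linear": [0,0,0],"rotation": [0,0,0]},
    {"linear": [0,0,0],"rotation": [0,0,0]},
    {"linear": [0,0,0],"rotation": [0,0,0]},
    {"linear": [0,0,0],"rotation": [0,0,0]},
    {"linear": [0,0,0],"rotation": [0,0,0]},
    {"linear": [0,0,0],"rotation": [0,0,0]},
    {"linear": [0,0,0],"rotation": [0,0,0]}
  ],
  "fingers": -0.6,
  "squeeze": 5
}}

```text
t: 7.7
tcp_pos: [0.5233, -0.1806, 0.2193]
ee_rot: [180.0, 0.0, -35.3]
contact_force: [-0.7, -0.8, -0.4]
opening: 0.0304
grip_force: 5.0
```

Request:
{"op": "drive_tool", "data": {
  "deltas": [
    {"linear": [0,0,0],"rotation": [0,0,-0.006]},
    {"linear": [0,0,0],"rotation": [0,0,-0.012]},
    {"linear": [0,0,0],"rotation": [0,0,-0.018]},
    {"linear": [0,0,0],"rotation": [0,0,-0.024]},
    {"linear": [0,0,0],"rotation": [0,0,-0.03]},
    {"linear": [0,0,0],"rotation": [0,0,-0.036]},
    {"linear": [0,0,0],"rotation": [0,0,-0.042]},
    {"linear": [0,0,0],"rotation": [0,0,-0.048]},
    {"linear": [0,0,0],"rotation": [0,0,-0.054]},
    {"linear": [0,0,0],"rotation": [0,0,-0.06]}
  ]
}}

```text
t: 8.95
tcp_pos: [0.5233, -0.1806, 0.2192]
ee_rot: [-180.0, 0.0, -24.5]
contact_force: [0.4, 0.2, -1.1]
opening: 0.0302
grip_force: 5.0
```

```bash
cat > st.py <<'E'
from bench import sense,snapshot
import cv2,sys
s=sense();print(s["t"],s["tcp_pos"].round(4),s["ee_rot"].round(2),s["contact_force"].round(2),s["ft_torque"].round(3),s["opening"],s["grip_force"])
if len(sys.argv)>1:
    for n in("scene","top"):
        p=snapshot(n);cv2.imwrite(f"pics/{n}_{sys.argv[1]}.png",p["color"][:,:,::-1])
E
python3 st.py a
```

```text
8.95 [ 0.5233 -0.1806  0.2192] [-1.800e+02  1.000e-02 -2.447e+01] [ 0.38  0.23 -1.13] [0.053 0.047 0.049] 0.0301701024667721 4.999630898237228
```

The opening stopped at 30 mm on a bar that should be 16 mm wide, so I'm taking a look.

Run:
```python
from bench import snapshot
import cv2,numpy as np
w=snapshot("wrist")["color"][100:360,180:380,::-1];t=snapshot("top")["color"][130:260,340:470,::-1]
cv2.imwrite("pics/c3.png",np.hstack([cv2.resize(w,(400,520),interpolation=2),cv2.resize(t,(400,520),interpolation=2)]))
```

```text
(no output)
```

View pics/c3.png

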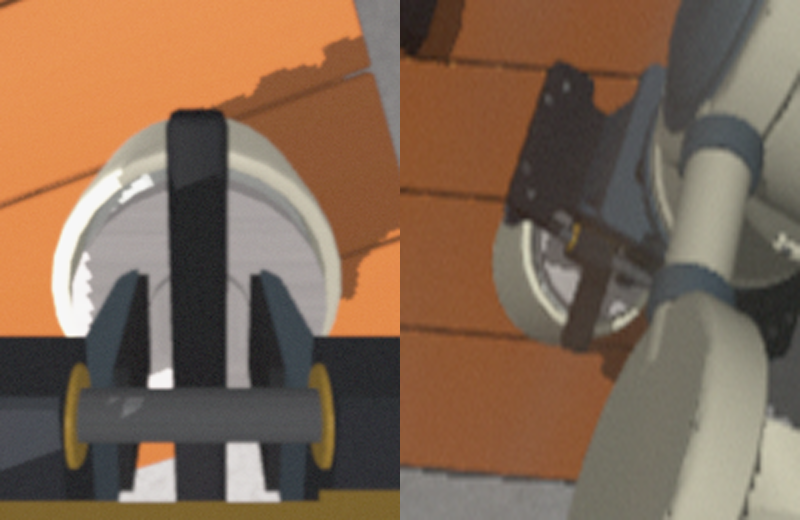

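The fingertips met a roughly 30 mm boss under the bar, not the bar itself (clear gaps show beside the bar). I'll open a little, rise 4.5 mm and then close loosely on the bar.

Request:
{"op": "drive_tool", "data": {
  "deltas": [
    {"linear": [0,0,0],"rotation": [0,0,0]},
    {"linear": [0,0,0],"rotation": [0,0,0]},
    {"linear": [0,0,0],"rotation": [0,0,0]},
    {"linear": [0,0,-0.01],"rotation": [0,0,0]},
    {"linear": [0,0,-0.02],"rotation": [0,0,0]},
    {"linear": [0,0,-0.03],"rotation": [0,0,0]},
    {"linear": [0,0,-0.037],"rotation": [0,0,0]},
    {"linear": [0,0,-0.037],"rotation": [0,0,0]},
    {"linear": [0,0,-0.037],"rotation": [0,0,0]},
    {"linear": [0,0,-0.037],"rotation": [0,0,0]}
  ],
  "fingers": -0.2
}}

```text
t: 10.4
tcp_pos: [0.5234, -0.1807, 0.2237]
ee_rot: [-180.0, 0.0, -24.5]
contact_force: [0.6, 0.3, -0.1]
opening: 0.0362
grip_force: 0.0
```

Request:
{"op": "drive_tool", "data": {
  "deltas": [
    {"linear": [0,0,0],"rotation": [0,0,0]},
    {"linear": [0,0,0],"rotation": [0,0,0]},
    {"linear": [0,0,0],"rotation": [0,0,0]},
    {"linear": [0,0,0],"rotation": [0,0,0]},
    {"linear": [0,0,0],"rotation": [0,0,-0.007]},
    {"linear": [0,0,0],"rotation": [0,0,-0.014]},
    {"linear": [0,0,0],"rotation": [0,0,-0.021]},
    {"linear": [0,0,0],"rotation": [0,0,-0.028]},
    {"linear": [0,0,0],"rotation": [0,0,-0.034]},
    {"linear": [0,0,0],"rotation": [0,0,-0.04]}
  ],
  "fingers": -0.6
}}

```text
t: 11.65
tcp_pos: [0.5233, -0.1807, 0.2237]
ee_rot: [-180.0, 0.0, -17.3]
contact_force: [1.1, 0.1, -0.6]
opening: 0.0184
grip_force: 0.0
```

```bash
python3 st.py
```

```text
11.65 [ 0.5233 -0.1807  0.2237] [-1.800e+02  1.000e-02 -1.727e+01] [ 1.14  0.14 -0.57] [ 0.048  0.073 -0.001] 0.01840428436200279 0.0
```

Request:
{"op": "drive_tool", "data": {
  "deltas": [
    {"linear": [0,0,0],"rotation": [0,0,-0.007]},
    {"linear": [0,0,0],"rotation": [0,0,-0.014]},
    {"linear": [0,0,0],"rotation": [0,0,-0.021]},
    {"linear": [0,0,0],"rotation": [0,0,-0.028]},
    {"linear": [0,0,0],"rotation": [0,0,-0.035]},
    {"linear": [0,0,0],"rotation": [0,0,-0.042]},
    {"linear": [0,0,0],"rotation": [0,0,-0.049]},
    {"linear": [0,0,0],"rotation": [0,0,-0.056]},
    {"linear": [0,0,0],"rotation": [0,0,-0.063]},
    {"linear": [0,0,0],"rotation": [0,0,-0.07]}
  ]
}}

```text
t: 12.9
tcp_pos: [0.5234, -0.1807, 0.2237]
ee_rot: [-180.0, -0.0, -4.7]
contact_force: [-0.4, -0.1, 1.9]
opening: 0.0196
grip_force: 5.7
```

```bash
python3 st.py
```

```text
12.9 [ 0.5234 -0.1807  0.2237] [-180.     -0.     -4.66] [-0.44 -0.06  1.86] [ 0.037 -0.015 -0.254] 0.01961907098551089 5.676303135696799
```

Torque has risen to 0.25 N m and the fingers are being pried open, so the teeth have probably meshed. I'm looking to check.

Run:
```python
from bench import snapshot
import cv2,numpy as np
w=snapshot("wrist")["color"][100:360,180:380,::-1];t=snapshot("scene")["color"][120:220,130:230,::-1]
cv2.imwrite("pics/c4.png",np.hstack([cv2.resize(w,(400,520),interpolation=2),cv2.resize(t,(400,520),interpolation=2)]))
```

```text
(no output)
```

View pics/c4.png

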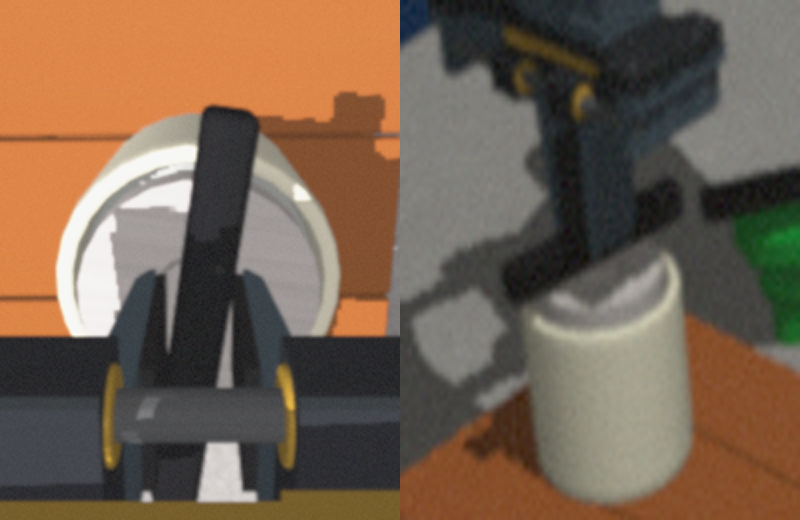

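The view shows the bar lagging the tool by about 7° (crop top at x=230, near end at 175), and less of the disc's side above the rim. That means it has stopped turning and sunk. I'll open, back off the turn, rise above the bar and shut the fingers to push.

Request:
{"op": "drive_tool", "data": {
  "deltas": [
    {"linear": [0,0,0],"rotation": [0,0,0.02]},
    {"linear": [0,0,0],"rotation": [0,0,0.035]},
    {"linear": [0,0,0],"rotation": [0,0,0.035]},
    {"linear": [0,0,-0.02],"rotation": [0,0,0.035]},
    {"linear": [0,0,-0.05],"rotation": [0,0,0.035]},
    {"linear": [0,0,-0.09],"rotation": [0,0,0.035]},
    {"linear": [0,0,-0.13],"rotation": [0,0,0.035]},
    {"linear": [0,0,-0.16],"rotation": [0,0,0.035]},
    {"linear": [0,0,-0.17],"rotation": [0,0,0.035]},
    {"linear": [0,0,-0.17],"rotation": [0,0,0.035]}
  ],
  "fingers": -0.3
}}

```text
t: 14.25
tcp_pos: [0.5234, -0.1807, 0.2441]
ee_rot: [180.0, -0.0, -11.0]
contact_force: [0.1, 1.0, -0.1]
opening: 0.032
grip_force: 0.0
```

Request:
{"op": "drive_tool", "data": {
  "deltas": [
    {"linear": [0,0,0],"rotation": [0,0,0]},
    {"linear": [0,0,0],"rotation": [0,0,0]},
    {"linear": [0,0,0],"rotation": [0,0,0]},
    {"linear": [0,0,0],"rotation": [0,0,0]},
    {"linear": [0,0,0],"rotation": [0,0,0]},
    {"linear": [0,0,0],"rotation": [0,0,0]},
    {"linear": [0,0,0.01],"rotation": [0,0,0]},
    {"linear": [0,0,0.02],"rotation": [0,0,0]},
    {"linear": [0,0,0.02],"rotation": [0,0,0]},
    {"linear": [0,0,0.02],"rotation": [0,0,0]}
  ],
  "fingers": -1
}}

```text
t: 15.5
tcp_pos: [0.5234, -0.1806, 0.2417]
ee_rot: [-180.0, 0.0, -11.0]
contact_force: [0.5, -0.1, -0.6]
opening: 0.0004
grip_force: 0.0
```

```bash
python3 - <<'E'
from bench import snapshot
import cv2,numpy as np
w=snapshot("wrist")["color"][100:360,180:380,::-1];t=snapshot("scene")["color"][120:220,130:230,::-1]
cv2.imwrite("pics/c5.png",np.hstack([cv2.resize(w,(400,520),interpolation=2),cv2.resize(t,(400,520),interpolation=2)]))
E
python3 st.py
```

```text
15.6 [ 0.5234 -0.1806  0.2417] [-180.      0.    -11.04] [-0.17 -0.32  0.47] [ 0.086  0.053 -0.039] 0.0003467599337067829 0.0
```

View pics/c5.png

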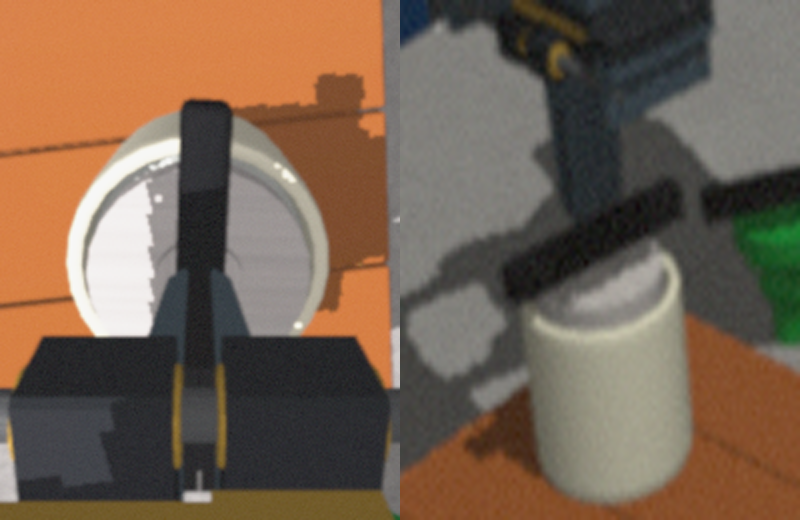

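The shut fingertips are over the bar's centre, aligned with it. Going down to TCP z=0.236 should give no contact if the cap has sunk (contact is expected at about 0.234).

Request:
{"op": "drive_tool", "data": {
  "deltas": [
    {"linear": [0,0,0.005],"rotation": [0,0,0]},
    {"linear": [0,0,0.01],"rotation": [0,0,0]},
    {"linear": [0,0,0.015],"rotation": [0,0,0]},
    {"linear": [0,0,0.02],"rotation": [0,0,0]},
    {"linear": [0,0,0.025],"rotation": [0,0,0]},
    {"linear": [0,0,0.03],"rotation": [0,0,0]},
    {"linear": [0,0,0.035],"rotation": [0,0,0]},
    {"linear": [0,0,0.04],"rotation": [0,0,0]},
    {"linear": [0,0,0.045],"rotation": [0,0,0]},
    {"linear": [0,0,0.047],"rotation": [0,0,0]}
  ]
}}

```text
t: 16.85
tcp_pos: [0.5233, -0.1807, 0.236]
ee_rot: [180.0, 0.0, -11.0]
contact_force: [0.1, -0.7, 0.5]
opening: 0.0007
grip_force: 0.0
```

Request:
{"op": "drive_tool", "data": {
  "deltas": [
    {"linear": [0,0,0.003],"rotation": [0,0,0]},
    {"linear": [0,0,0.006],"rotation": [0,0,0]},
    {"linear": [0,0,0.009],"rotation": [0,0,0]},
    {"linear": [0,0,0.012],"rotation": [0,0,0]},
    {"linear": [0,0,0.015],"rotation": [0,0,0]},
    {"linear": [0,0,0.018],"rotation": [0,0,0]},
    {"linear": [0,0,0.021],"rotation": [0,0,0]},
    {"linear": [0,0,0.024],"rotation": [0,0,0]},
    {"linear": [0,0,0.027],"rotation": [0,0,0]},
    {"linear": [0,0,0.03],"rotation": [0,0,0]}
  ]
}}

```text
t: 18.1
tcp_pos: [0.5236, -0.1808, 0.233]
ee_rot: [180.0, -0.1, -11.0]
contact_force: [-0.1, 0.5, 10.1]
opening: 0.0003
grip_force: 4.9
```

The cap has sunk: contact came at about 0.2335 with 10 N. I'm pushing on in small steps.

Request:
{"op": "drive_tool", "data": {
  "deltas": [
    {"linear": [0,0,0.005],"rotation": [0,0,0]},
    {"linear": [0,0,0.01],"rotation": [0,0,0]},
    {"linear": [0,0,0.015],"rotation": [0,0,0]},
    {"linear": [0,0,0.02],"rotation": [0,0,0]},
    {"linear": [0,0,0.025],"rotation": [0,0,0]},
    {"linear": [0,0,0.03],"rotation": [0,0,0]},
    {"linear": [0,0,0.035],"rotation": [0,0,0]},
    {"linear": [0,0,0.04],"rotation": [0,0,0]},
    {"linear": [0,0,0.045],"rotation": [0,0,0]},
    {"linear": [0,0,0.05],"rotation": [0,0,0]}
  ]
}}

```text
t: 19.35
tcp_pos: [0.5232, -0.1806, 0.2263]
ee_rot: [-180.0, 0.0, -11.0]
contact_force: [-0.2, 0.0, 0.4]
opening: 0.0008
grip_force: 0.0
```

Request:
{"op": "drive_tool", "data": {
  "deltas": [
    {"linear": [0,0,0.003],"rotation": [0,0,0]},
    {"linear": [0,0,0.006],"rotation": [0,0,0]},
    {"linear": [0,0,0.009],"rotation": [0,0,0]},
    {"linear": [0,0,0.012],"rotation": [0,0,0]},
    {"linear": [0,0,0.015],"rotation": [0,0,0]},
    {"linear": [0,0,0.018],"rotation": [0,0,0]},
    {"linear": [0,0,0.02],"rotation": [0,0,0]},
    {"linear": [0,0,0.022],"rotation": [0,0,0]},
    {"linear": [0,0,0.024],"rotation": [0,0,0]},
    {"linear": [0,0,0.025],"rotation": [0,0,0]}
  ]
}}

```text
t: 20.6
tcp_pos: [0.5234, -0.1807, 0.2235]
ee_rot: [-180.0, -0.0, -11.0]
contact_force: [-0.2, 0.8, 0.2]
opening: 0.0005
grip_force: 0.0
```

It has snapped past the catches. Now I'll feel for the hard stop, expected at about 0.2225.

Request:
{"op": "drive_tool", "data": {
  "deltas": [
    {"linear": [0,0,0.001],"rotation": [0,0,0]},
    {"linear": [0,0,0.002],"rotation": [0,0,0]},
    {"linear": [0,0,0.004],"rotation": [0,0,0]},
    {"linear": [0,0,0.005],"rotation": [0,0,0]},
    {"linear": [0,0,0.006],"rotation": [0,0,0]},
    {"linear": [0,0,0.007],"rotation": [0,0,0]},
    {"linear": [0,0,0.008],"rotation": [0,0,0]},
    {"linear": [0,0,0.009],"rotation": [0,0,0]},
    {"linear": [0,0,0.01],"rotation": [0,0,0]},
    {"linear": [0,0,0.01],"rotation": [0,0,0]}
  ]
}}

```text
t: 21.85
tcp_pos: [0.5234, -0.1807, 0.2232]
ee_rot: [180.0, -0.0, -11.0]
contact_force: [-5.5, 2.2, 16.0]
opening: 0.0005
grip_force: 8.1
```

Firm stop at z=0.223 with 16 N, so the bar top is at 0.212, which is the home height. I'm backing off and checking.

Request:
{"op": "drive_tool", "data": {
  "deltas": [
    {"linear": [0,0,-0.02],"rotation": [0,0,0]},
    {"linear": [0,0,-0.06],"rotation": [0,0,0]},
    {"linear": [0,0,-0.15],"rotation": [0,0,0]},
    {"linear": [0,0,-0.28],"rotation": [0,0,0]},
    {"linear": [0,0,-0.42],"rotation": [0,0,0]},
    {"linear": [0,0,-0.56],"rotation": [0,0,0]},
    {"linear": [0,0,-0.68],"rotation": [0,0,0]},
    {"linear": [0,0,-0.76],"rotation": [0,0,0]},
    {"linear": [0,0,-0.8],"rotation": [0,0,0]},
    {"linear": [0,0,-0.8],"rotation": [0,0,0]}
  ]
}}

```text
t: 23.1
tcp_pos: [0.5233, -0.1807, 0.3183]
ee_rot: [180.0, 0.0, -11.0]
contact_force: [-1.1, -0.1, -0.8]
opening: 0.0005
grip_force: 0.0
```

```bash
python3 - <<'E'
from bench import snapshot
import cv2,numpy as np
w=snapshot("wrist")["color"][100:360,180:380,::-1];t=snapshot("scene")["color"][120:220,130:230,::-1]
cv2.imwrite("pics/c6.png",np.hstack([cv2.resize(w,(400,520),interpolation=2),cv2.resize(t,(400,520),interpolation=2)]))
E
python3 st.py
```

```text
23.2 [ 0.5232 -0.1806  0.3178] [-1.7998e+02  5.0000e-02 -1.1050e+01] [ 0.15  0.29 -0.63] [ 0.071  0.016 -0.009] 0.0007613009016162419 0.0
```

View pics/c6.png

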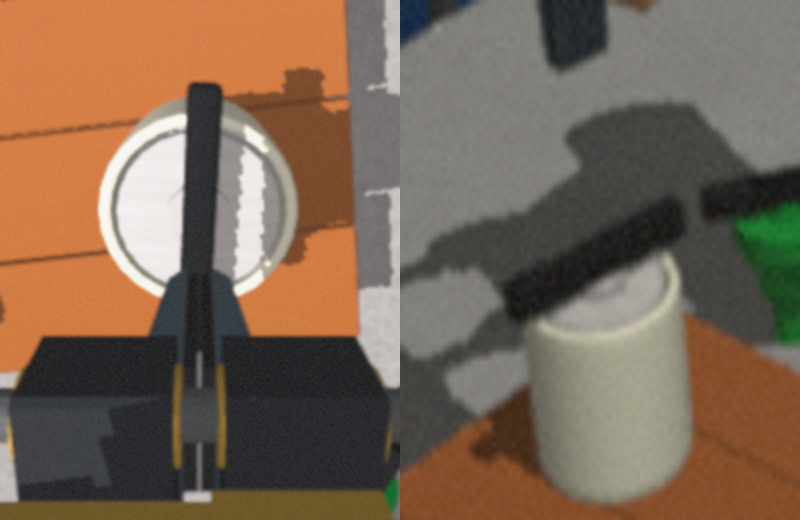

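The disc is flush with the rim (scene crop (610,300)), the bar is low and the gripper is clear. I'm handing the job in.

```bash
python3 -c "
from bench import job_done
print(job_done())"
```

```text
the job is handed in; nothing more can be done
None
```

The cap's teeth meshed after about 23° of turning; I pushed it past the catches to a firm stop at home height, disc flush with the rim, then let go and handed the job in at about 23 s (no verdict came back).

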